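# Shut and latch the cheese carrier

## Task

The lid of the insulated cheese carrier stands ajar. Press the lid fully shut, then turn its wing knob clockwise (seen from above) to its stop, so that the tongue under the lid swings behind the rim, and let go. Leave the round vent cap on the same lid as it is set.

Things in the scene. Friction and masses are not known exactly. Their poses are not given: they have to be found in the camera images.
- wing_grip (a point): Grip point of the wing knob on the carrier's lid: a black upright bar of two wings, 58 mm long, 10 mm thick, its top 40 mm and its foot 10 mm above the lid, over a 30 mm round hub. On the knob's axis, 28 mm above the lid's face; 213 mm above the table once the lid is shut. z: knob axis, away from the lid; y: along the wings; x: across them (pinch this way). Turns with the knob, tilts with the lid.
- wing (a joint): Turn of the wing knob, rad, growing clockwise seen from above; starts at 0.1 to 0.35. 0: wings parallel to the lid's front edge (near the robot), tongue under the lid clear of the rim. 1.571, its stop: wings square to that edge, tongue under the rim's lip. Light (0.06 N m), stays where left. Turned before the lid is shut, the tongue strikes the lip.
- lid (a joint): Opening of the lid, rad: 0 fully shut; starts at 0.15 to 0.32, stays where left. 5 N down on the wing knob shuts it. Lid 25 mm thick on a fixed pale grey carrier 270 deep, 380 wide, 160 mm high, turned up to 0.35 rad. Level hinge along the far edge: 213 mm behind the knob's axis along the lid, 53 mm below point wing_grip square to the lid. The knob is mid-width, 60 mm from the front edge.
- vent (a joint): Turn of the vent cap, rad, 0 at the start, growing clockwise: a plain round ribbed black cap, 46 mm across and 18 mm high, on the same lid, 113 mm further from the lid's front edge than the wing knob and 120 mm to its left as seen from the robot. Not to be turned.

How it is judged:
On the way, in this order (a step that is already met when the one before it is completed fails the run):
1. the lid is pressed shut while the tongue is still clear of the rim (value of joint lid below 0.03 rad and value of joint wing below 0.7 rad), for 0.2 s.
2. the wing knob is turned until the tongue is behind the rim, the lid shut (value of joint lid below 0.03 rad and value of joint wing above 1.3 rad), for 0.2 s.
At the end, for the whole second after the job is handed in: The lid is shut (within 0.03 rad), the wing knob stands within 0.27 rad (15 degrees) of its clockwise stop, so the tongue is behind the rim, and the robot has let go (all of step 2); the robot touches nothing.
It fails at once if the round vent cap is turned (by more than 0.25 rad) (value of joint vent above 0.25 rad).
It also fails if it takes over 43 s, if anything falls off the work surface, if the arm or the gripper's body presses on something with over 40 N, if the wrist force passes 120 N, or if a joint passes its speed limit or range.

## Robot

A 6-joint arm with a two-finger parallel gripper is mounted at the origin on the work surface. World frame = base frame: x ahead of the robot, y to its left, z up, the work surface at z = 0. Lengths are in m, angles in rad, forces in N, time in s.
With the tool pointing down it reaches from about 0.3 to 0.85 m from the base axis. Payload 4.2 kg.
Tool frame: the origin (TCP) lies on the centre line of the jaws, within the pads' length; the fingertips stand 8 mm ahead of it and the grasp point (between the pads) lies 11 mm behind it (ctrl.tips_ahead is the distance from the TCP to the fingertips, in m); x points along the fingers, y is the direction in which the jaws open and shut, and the axes are right-handed (so a half turn about x gives the same grasp; the last joint's range is limited). The gripper opens to 91 mm and grips with 3 to 60 N. Pads are 32 mm wide; open, the fingers measure 118 mm over their backs; the gripper's body (76 mm by 178 mm) begins 60 mm behind the grasp point.
Start: joints at [-1.229, 0.32, 1.565, -0, 1.257, -0.02], TCP at [0.204, -0.538, 0.222] pointing down, gripper open.
Joint ranges: [-3.11, 3.11], [-0.84, 2.01], [0.21, 2.61], [-1.34, 4.49], [0.05, 2.63], [-2.56, 2.56]. Speed limits (rad/s): [2.57, 2.57, 3.14, 3.14, 3.14, 3.14].

## Interface

Orientations are given as a unit quaternion [x, y, z, w].
In Python, from plant import ctrl, snapshot, camera_params, spot_in gives the robot as it stands. The module is installed in compiled form; this text tells all that it offers.
- The arm moves only by the tool move_arm, never from a script. Its argument "targets" is a list of rows, each an object of numbers: "tx", "ty", "tz": the shift along the tool's x, y, z in m; "roll": the turn about the tool's x in degrees. In form: [{"tx": .., "ty": .., "tz": .., "roll": ..}, ...]. A call has 1 to 5 rows; each row is the pose to reach, as a shift and turn from the pose measured when the call began, along the tool's axes at that moment; what a row does not reach only later rows make up. A row lasts 1/10 s, in which the tool goes at most 50 mm and 8.59 degrees, less where a joint would pass 70% of its speed; a pose out of reach is approached as far as the arm can. A call with a gripper value outside its range is refused whole. "fingers" is the opening, from 0 (shut) to 1 (fully open), set as the call begins (left out, the last holds). The fingers move at their own pace and stop on an object; "newtons" is the grip in N (left out, the last holds). Time passes only in rows, so rows that repeat a pose let the fingers close. It gives the time, the measured TCP pose, the force and the opening at its end, in the units of the state.
- ctrl.read_state(): the state, without advancing time (a new reading comes with each control period).
- snapshot(name): name is "scene" or "top"; returns (picture, depth): 480x640x3 uint8, red, green, blue; 480x640 float32, m along the optical axis (not along the pixel's ray), 0 where there is no reading.
- camera_params(name): a dict with "fx", "fy", "cx", "cy" (pixels), "camera_from_world" (4x4, takes a point from world to camera coordinates). Camera axes: x right, y down, z forward; pixel columns grow to the right and rows downward; lengths in m; the calibration is good to about 2 mm. A picture is of the moment at which its call begins. camera_params takes no time and is no camera call.
- ctrl.sign_off(): hands the job in, once; it reports no verdict.
Trained networks look in the newest picture that a camera, given by its name, has taken for a name from the list of things; names that differ only in an ending like _2 or _b are one class to them, and where a whole thing is asked for, a point or a joint stands for the part that bears it (a point fixed in the world has none). Each returns a list of dicts, best first, with "conf" (0 to 1); they miss things now and then, are a little off and sometimes report something else, mostly with a low value. They report only what shows in the picture. A call takes as long as a camera call.
- spot_in(camera, thing): "centre" ([x, y, z] in m, in the coordinates of the camera as it stood for that picture, good to about 4 mm: the middle of the surface that is visible of it).
The state is a dict: "clock": time; "qpos": joint angles; "dq": joint speeds; "joint_torque": joint torques, N m; "ee_pos": TCP position; "eef_rot": TCP orientation; "force": force on the tool from outside, world axes, zero at the start; "wrist_torque": the same for the moment, N m; "grip_width": opening from 0.0 (shut) to 1.0 (fully open).
Only numpy, scipy, OpenCV 4.12 (cv2) and the standard library are available. Lean on these libraries where they do the work, as an engineer would, in place of code of your own. Each camera call takes 0.05 s, during which the arm holds its last target. There are 200 camera calls.

## Working session

There is one attempt and no reset: what is moved stays moved. The work goes in short steps, Python scripts to look and compute and a tool call to move; the robot and the scene stay as the last step left them, time stands still between calls to the robot, and variables do not carry over. Pictures are saved under pics/ and viewed, about 8 in all and at most 12, crops included, and the job is handed in when it is done.

Besides the shell and the picture viewer there is one more tool, called after "Emit:" in YAML: its name, and indented under it one key for each argument. move_arm: Moves the arm, as the interface text tells. Its arguments: {"type":"object","properties":{"targets":{"type":"array","items":{"type":"object","properties":{"tx":{"type":"number"},"ty":{"type":"number"},"tz":{"type":"number"},"roll":{"type":"number"}}}},"fingers":{"type":"number"},"newtons":{"type":"number"}},"required":["targets"]}

```bash
mkdir -p pics; cat > h.py <<'E'
import numpy as np, cv2
from plant import ctrl, snapshot, camera_params, spot_in
from scipy.spatial.transform import Rotation as R
def snap(c,f):
    p,d=snapshot(c); cv2.imwrite('pics/'+f,p[:,:,::-1]); return p,d
def world(c,d):
    k=camera_params(c); v,u=np.mgrid[:480,:640]
    P=np.stack([(u-k['cx'])/k['fx']*d,(v-k['cy'])/k['fy']*d,d,np.ones_like(d)],-1)
    return (P@np.linalg.inv(k['camera_from_world']).T)[...,:3]
def spot(c,t):
    W=np.linalg.inv(camera_params(c)['camera_from_world'])
    return [(round(o['conf'],2),(W@np.r_[o['centre'],1])[:3].round(4)) for o in spot_in(c,t)]
E
python3 - <<'E'
from h import *
p,d=snap('top','t1.png'); np.save('d_top.npy',d)
print(spot('top','wing_grip')); print(spot('top','vent'))
q,e=snap('scene','s1.png')
print(spot('scene','wing_grip'),spot('scene','vent'))
cv2.imwrite('pics/both1.png',cv2.resize(np.hstack([p,q])[:,:,::-1],(800,300)))
s=ctrl.read_state();print(s['clock'],s['ee_pos'],R.from_quat(s['eef_rot']).as_matrix().round(3))
E
```

```text
[(0.9, array([0.537 , 0.1205, 0.2609])), (0.47, array([0.6792, 0.1979, 0.2212]))]
[(0.9, array([0.675 , 0.1991, 0.2197]))]
[(0.78, array([0.5465, 0.1248, 0.2519])), (0.55, array([0.6835, 0.2003, 0.2199]))] [(0.59, array([0.6812, 0.2007, 0.221 ]))]
0.3 [ 0.20349492 -0.53763717  0.22168559] [[-0.     0.354 -0.935]
 [ 0.001 -0.935 -0.354]
 [-1.    -0.001 -0.   ]]
```

View pics/both1.png

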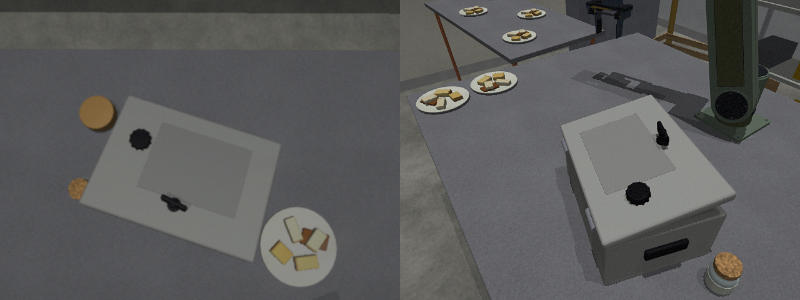

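The top view shows the lid ajar, with the wing knob at about (173,203) and the vent cap at (140,139). The lid is yawed by roughly 0.3 rad. I'll measure this from depth.

```bash
cat > meas.py <<'E'
from h import *
def meas(c,d,p,k0=(0.54,0.122)):
    P=world(c,d); m=(P[...,2]>.17)&(P[...,2]<.33)&(d>0)&(np.abs(P[...,0]-.63)<.3)&(np.abs(P[...,1]-.05)<.33)
    lit=m&(p.min(-1)>90); Q=P[lit]
    A=np.c_[Q[:,:2],np.ones(len(Q))]
    for _ in range(4):
        s=np.linalg.lstsq(A,Q[:,2],rcond=None)[0]; r=Q[:,2]-A@s; g=np.abs(r)<.006; Q=Q[g];A=A[g]
    n=np.array([-s[0],-s[1],1]);n/=np.linalg.norm(n)
    print('plane',s.round(4),'tilt',np.arccos(n[2]).round(4),'uphill yaw dir',np.arctan2(-s[1],-s[0]).round(3),len(Q))
    box=cv2.minAreaRect(Q[:,:2].astype(np.float32));print('rect',box)
    h=P@n-s[2]*n[2]
    w=m&(h>.028)&(h<.05)&(np.hypot(P[...,0]-k0[0],P[...,1]-k0[1])<.05)
    K=P[w]; c0=K.mean(0); e,V=np.linalg.eigh(np.cov((K-c0).T)); v=V[:,2]; v=v*np.sign(v[1])
    print('knob',c0.round(4),len(K),'wing dir',v.round(3),'angle from +y to +x cw',np.arctan2(v[0],v[1]).round(3), 'len',np.ptp((K-c0)@v).round(4),'h',h[w].max().round(3))
E
python3 - <<'E'
from meas import *
p=cv2.imread('pics/t1.png');d=np.load('d_top.npy');meas('top',d,p)
E
```

```text
plane [-0.181   0.0582  0.3147] tilt 0.1879 uphill yaw dir -0.311 51010
rect ((0.6052365899085999, 0.0960284173488617), (0.3838568329811096, 0.26834383606910706), 71.94789123535156)
knob [0.5384 0.1166 0.2628] 443 wing dir [ 0.447  0.894 -0.025] angle from +y to +x cw 0.464 len 0.0575 h 0.042
```

Emit:
move_arm:
  targets:
    - {"tx":-0.05}
    - {"tx":-0.1}
    - {"tx":-0.14}
    - {"tx":-0.14,"ty":-0.034,"tz":-0.036}
    - {"tx":-0.14,"ty":-0.068,"tz":-0.072}
  fingers: 0
  newtons: 20

```text
$.targets[0]: bad value
```

Emit:
move_arm:
  targets:
    - {"ty":-0.034,"tz":-0.036}
    - {"ty":-0.068,"tz":-0.072}
    - {"ty":-0.102,"tz":-0.108}
    - {"ty":-0.136,"tz":-0.144}
    - {"ty":-0.17,"tz":-0.18}

```text
$.targets[0]: bad value
```

Emit:
move_arm:
  targets:
    - {"ty":-0.034,"tz":-0.036}
    - {"ty":-0.068,"tz":-0.072}
    - {"ty":-0.102,"tz":-0.108}
    - {"ty":-0.136,"tz":-0.144}
    - {"ty":-0.17,"tz":-0.18}

```text
$.targets[0]: bad value
```

Emit:
move_arm:
  targets:
    - {"roll":-8.5}
    - {"roll":-17}
    - {"roll":-25.5}
    - {"roll":-34}
    - {"roll":-42.5}

```text
$.targets[0]: bad value
```

All four keys have to be given in each row.

Emit:
move_arm:
  targets:
    - {"tx":-0.05,"ty":0,"tz":0,"roll":0}
    - {"tx":-0.1,"ty":0,"tz":0,"roll":0}
    - {"tx":-0.14,"ty":0,"tz":0,"roll":0}
    - {"tx":-0.14,"ty":-0.034,"tz":-0.036,"roll":0}
    - {"tx":-0.14,"ty":-0.068,"tz":-0.072,"roll":0}
  fingers: 0
  newtons: 20

```text
clock: 0.8
ee_pos: [0.2472, -0.4487, 0.3628]
eef_rot: [0.696, 0.126, -0.695, 0.127]
force: [0.4, 0.6, 0.7]
grip_width: 0.596
```

Emit:
move_arm:
  targets:
    - {"tx":0,"ty":-0.034,"tz":-0.036,"roll":0}
    - {"tx":0,"ty":-0.068,"tz":-0.072,"roll":0}
    - {"tx":0,"ty":-0.102,"tz":-0.108,"roll":0}
    - {"tx":0,"ty":-0.136,"tz":-0.144,"roll":0}
    - {"tx":0,"ty":-0.17,"tz":-0.18,"roll":0}

```text
clock: 1.3
ee_pos: [0.3562, -0.2244, 0.3627]
eef_rot: [0.696, 0.125, -0.695, 0.127]
force: [1.3, -0.8, 0.7]
grip_width: 0.15
```

Emit:
move_arm:
  targets:
    - {"tx":0,"ty":-0.034,"tz":-0.036,"roll":0}
    - {"tx":0,"ty":-0.068,"tz":-0.072,"roll":0}
    - {"tx":0,"ty":-0.102,"tz":-0.108,"roll":0}
    - {"tx":0,"ty":-0.136,"tz":-0.144,"roll":0}
    - {"tx":0,"ty":-0.17,"tz":-0.18,"roll":0}

```text
clock: 1.8
ee_pos: [0.4655, 0.0, 0.3627]
eef_rot: [0.697, 0.125, -0.695, 0.127]
force: [0.2, -0.6, 0.6]
grip_width: 0.0
```

Emit:
move_arm:
  targets:
    - {"tx":0,"ty":0,"tz":0,"roll":-8.5}
    - {"tx":0,"ty":0,"tz":0,"roll":-17}
    - {"tx":0,"ty":0,"tz":0,"roll":-25.5}
    - {"tx":0,"ty":0,"tz":0,"roll":-34}
    - {"tx":0,"ty":0,"tz":0,"roll":-42.5}

```text
clock: 2.3
ee_pos: [0.4654, 0.0002, 0.3626]
eef_rot: [0.602, 0.37, -0.601, 0.373]
force: [0.0, 0.7, 0.3]
grip_width: 0.005
```

Emit:
move_arm:
  targets:
    - {"tx":0,"ty":0.003,"tz":-0.045,"roll":0}
    - {"tx":0,"ty":0.007,"tz":-0.09,"roll":0}
    - {"tx":0,"ty":0.01,"tz":-0.137,"roll":0}
    - {"tx":0.04,"ty":0.01,"tz":-0.137,"roll":0}
    - {"tx":0.075,"ty":0.01,"tz":-0.137,"roll":0}

```text
clock: 2.8
ee_pos: [0.5365, 0.1195, 0.2863]
eef_rot: [0.602, 0.371, -0.6, 0.374]
force: [-0.7, 0.2, -0.4]
grip_width: 0.005
```

```bash
python3 - <<'E'
from h import *
q,e=snap('scene','s2.png')
print(ctrl.read_state()['ee_pos'])
k=camera_params('scene');c=k['camera_from_world']@[.538,.117,.263,1]
u,v=int(c[0]/c[2]*k['fx']+k['cx']),int(c[1]/c[2]*k['fy']+k['cy']);print(u,v)
a=q[max(0,v-120):v+100,max(0,u-130):u+130,::-1];cv2.imwrite('pics/s2c.png',cv2.resize(a,None,fx=2.5,fy=2.5))
E
```

```text
[0.53255089 0.11815164 0.2795687 ]
421 205
```

View pics/s2c.png

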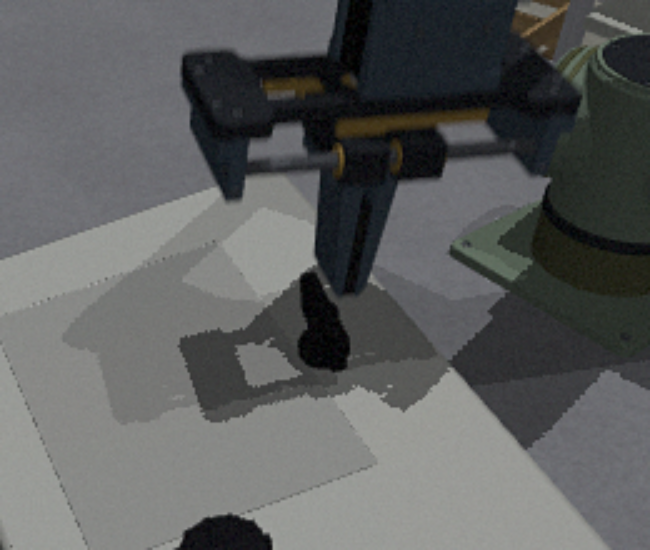

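The fingertips, at crop (345,290), look about a centimetre toward the robot from the knob top at (315,305). I'll check that numerically.

```bash
python3 - <<'E'
from h import *
for i in range(3):
    q,e=snap('scene','s3.png'); s=ctrl.read_state(); print(s['ee_pos'].round(4),np.round(s['force'],1),s['clock'])
P=world('scene',e); dark=(q.max(-1)<35)
k=camera_params('scene')
u0,v0=421-130,205-120
for n,x in [('tcp tip',s['ee_pos']-[0,0,.008]),('knobtop',[.5384,.1166,.263]),('end+',[.551,.143,.263]),('end-',[.526,.091,.263])]:
    c=k['camera_from_world']@np.r_[x,1]; print(n,((c[0]/c[2]*k['fx']+k['cx']-u0)*2.5).round(),((c[1]/c[2]*k['fy']+k['cy']-v0)*2.5).round())
m=(np.hypot(P[...,0]-.54,P[...,1]-.12)<.05)&dark&(e>0)
K=P[m]; print(len(K),K.mean(0).round(4),np.percentile(K,[2,98],axis=0).round(3))
for z in (.24,.25,.26,.27,.28,.29):
    L=K[np.abs(K[:,2]-z)<.005]; print(z,len(L),L.mean(0).round(3) if len(L) else '')
E
```

```text
[0.533  0.1178 0.2825] [-0.4  0.3 -0.9] 2.9
[0.5346 0.118  0.2858] [0.2 0.2 0.9] 2.95
[0.536  0.1181 0.2881] [-0.4  0.5  0.5] 3.0
tcp tip 335.0 276.0
knobtop 326.0 301.0
end+ 344.0 333.0
end- 310.0 272.0
5981 [0.5513 0.1316 0.4095] [[0.517 0.087 0.237]
 [0.577 0.16  0.531]]
0.24 81 [0.546 0.129 0.24 ]
0.25 97 [0.548 0.127 0.25 ]
0.26 248 [0.544 0.119 0.261]
0.27 10 [0.535 0.104 0.265]
0.28 25 [0.541 0.13  0.282]
0.29 81 [0.542 0.122 0.29 ]
```

Emit:
move_arm:
  targets:
    - {"tx":0.006,"ty":0.003,"tz":-0.001,"roll":0}
    - {"tx":0.012,"ty":0.003,"tz":-0.001,"roll":0}
    - {"tx":0.018,"ty":0.002,"tz":-0.001,"roll":0}
    - {"tx":0.024,"ty":0.0,"tz":0,"roll":0}
    - {"tx":0.03,"ty":-0.002,"tz":0,"roll":0}

```text
clock: 3.5
ee_pos: [0.5338, 0.119, 0.2581]
eef_rot: [0.602, 0.371, -0.601, 0.373]
force: [-1.5, 0.2, 2.6]
grip_width: 0.004
```

Emit:
move_arm:
  targets:
    - {"tx":0.005,"ty":-0.002,"tz":0,"roll":0}
    - {"tx":0.01,"ty":-0.004,"tz":0,"roll":0}
    - {"tx":0.015,"ty":-0.006,"tz":0,"roll":0}
    - {"tx":0.015,"ty":-0.006,"tz":0,"roll":0}

```text
clock: 3.9
ee_pos: [0.5281, 0.1217, 0.2421]
eef_rot: [0.602, 0.371, -0.601, 0.373]
force: [-0.5, -0.0, 0.1]
grip_width: 0.004
```

Emit:
move_arm:
  targets:
    - {"tx":0.003,"ty":-0.001,"tz":0,"roll":0}
    - {"tx":0.006,"ty":-0.002,"tz":0,"roll":0}
    - {"tx":0.009,"ty":-0.003,"tz":0,"roll":0}
    - {"tx":0.009,"ty":-0.003,"tz":0,"roll":0}

```text
clock: 4.3
ee_pos: [0.5256, 0.1231, 0.2332]
eef_rot: [0.602, 0.371, -0.601, 0.373]
force: [0.4, -0.5, 2.6]
grip_width: 0.007
```

```bash
python3 - <<'E'
from h import *
s=ctrl.read_state(); print(s['ee_pos'].round(4),np.round(s['force'],1),s['clock'])
q,e=snap('scene','s4.png')
cv2.imwrite('pics/s4c.png',cv2.resize(q[85:345,250:570,::-1],None,fx=2.2,fy=2.2))
E
```

```text
[0.5256 0.1231 0.2332] [ 0.4 -0.5  2.6] 4.3
```

View pics/s4c.png

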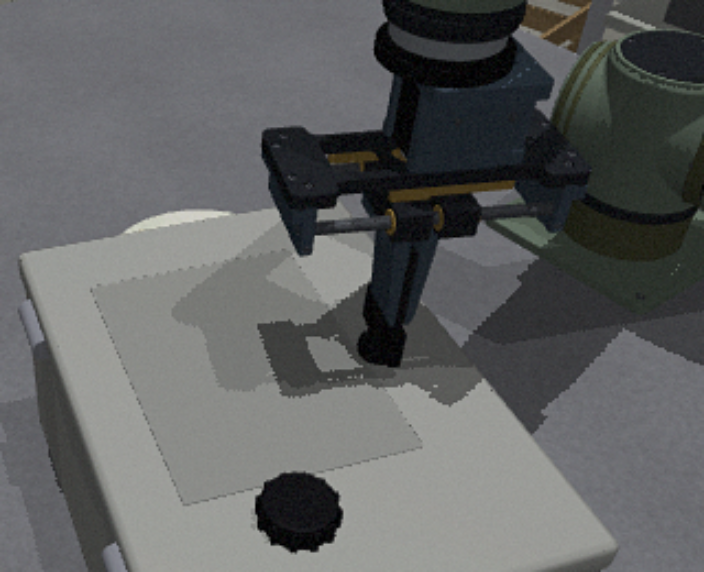

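The fingertips sit on the knob at about (385,340), and the lid is nearly shut. I'll press a little further until the force rises.

Emit:
move_arm:
  targets:
    - {"tx":0.003,"ty":0,"tz":0,"roll":0}
    - {"tx":0.005,"ty":0,"tz":0,"roll":0}
    - {"tx":0.006,"ty":0,"tz":0,"roll":0}
    - {"tx":0.006,"ty":0,"tz":0,"roll":0}

```text
clock: 4.75
ee_pos: [0.5259, 0.1231, 0.2329]
eef_rot: [0.604, 0.37, -0.599, 0.373]
force: [-7.7, -1.7, 28.5]
grip_width: -0.001
```

Emit:
move_arm:
  targets:
    - {"tx":-0.02,"ty":0,"tz":0,"roll":0}
    - {"tx":-0.06,"ty":0,"tz":0,"roll":0}
    - {"tx":-0.08,"ty":-0.04,"tz":0.02,"roll":0}
    - {"tx":-0.08,"ty":-0.08,"tz":0.04,"roll":0}
    - {"tx":-0.08,"ty":-0.11,"tz":0.055,"roll":0}
  fingers: 0.5

```text
clock: 5.25
ee_pos: [0.4002, 0.1233, 0.3122]
eef_rot: [0.604, 0.37, -0.599, 0.373]
force: [0.1, 0.1, 0.4]
grip_width: 0.411
```

```bash
python3 - <<'E'
from meas import *
for i in range(4): p,d=snap('top','t2.png')
try: meas('top',d,p,(.524,.1215))
except Exception as x: print(x)
print(spot('top','wing_grip'),ctrl.read_state()['ee_pos'])
cv2.imwrite('pics/t2c.png',cv2.resize(p[150:450,80:480,::-1],None,fx=1.6,fy=1.6))
E
```

```text
plane [-0.0005 -0.0008  0.1862] tilt 0.0009 uphill yaw dir 1.012 48486
rect ((0.599237859249115, 0.09772396087646484), (0.3839797079563141, 0.2740466594696045), 71.89287567138672)
knob [0.5248 0.121  0.224 ] 386 wing dir [0.445 0.896 0.004] angle from +y to +x cw 0.461 len 0.0578 h 0.043
[(0.55, array([0.5267, 0.1221, 0.2255]))] [0.40284365 0.12340338 0.31201383]
```

View pics/t2c.png

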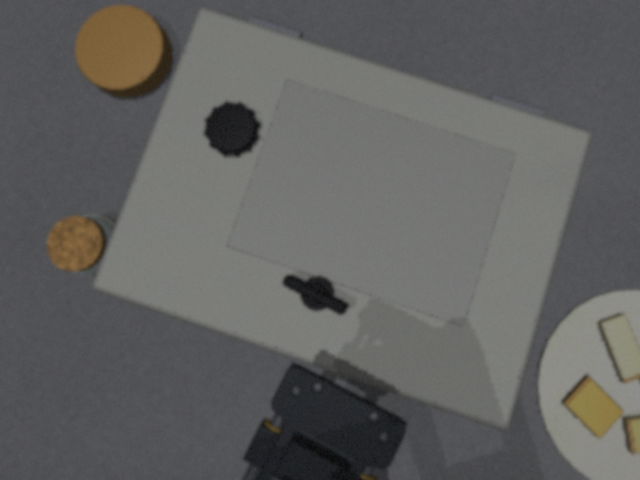

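The lid is shut (tilt about 0) and the knob is unturned, at crop (316,292). Next I go above it and then down to pinch.

Emit:
move_arm:
  targets:
    - {"tx":0,"ty":0.037,"tz":-0.018,"roll":0}
    - {"tx":0,"ty":0.074,"tz":-0.036,"roll":0}
    - {"tx":0,"ty":0.11,"tz":-0.053,"roll":0}
    - {"tx":0,"ty":0.11,"tz":-0.053,"roll":0}
    - {"tx":0,"ty":0.11,"tz":-0.053,"roll":0}

```text
clock: 6.0
ee_pos: [0.526, 0.1214, 0.3113]
eef_rot: [0.603, 0.37, -0.6, 0.373]
force: [-0.3, 0.6, 0.4]
grip_width: 0.498
```

Emit:
move_arm:
  targets:
    - {"tx":0.025,"ty":0,"tz":0,"roll":0}
    - {"tx":0.05,"ty":0,"tz":0,"roll":0}
    - {"tx":0.065,"ty":0,"tz":0,"roll":0}
    - {"tx":0.07,"ty":0,"tz":0,"roll":0}
    - {"tx":0.07,"ty":0,"tz":0,"roll":0}

```text
clock: 6.5
ee_pos: [0.5256, 0.1214, 0.2412]
eef_rot: [0.603, 0.37, -0.601, 0.373]
force: [-0.2, -0.3, 0.9]
grip_width: 0.502
```

```bash
python3 - <<'E'
from h import *
q,e=snap('scene','s5.png'); s=ctrl.read_state(); print(s['ee_pos'].round(4),R.from_quat(s['eef_rot']).as_matrix().round(3),s['qpos'].round(2))
cv2.imwrite('pics/s5c.png',cv2.resize(q[145:285,340:520,::-1],None,fx=3.5,fy=3.5))
E
```

```text
[0.5263 0.1215 0.242 ] [[ 0.006  0.894 -0.448]
 [-0.001 -0.448 -0.894]
 [-1.     0.006 -0.002]] [ 0.21  0.25  1.61 -0.    1.27  0.67]
```

View pics/s5c.png

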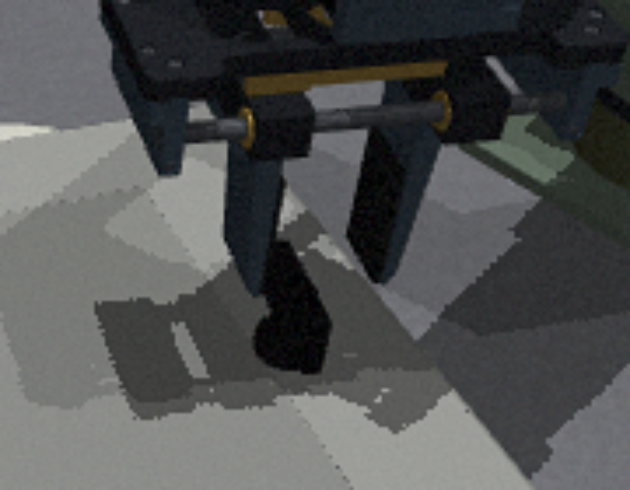

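The fingers straddle the wing bar, with tips at (255,290) and (385,280). I'll go down and close.

Emit:
move_arm:
  targets:
    - {"tx":0.012,"ty":0,"tz":0,"roll":0}
    - {"tx":0.024,"ty":0,"tz":0,"roll":0}
    - {"tx":0.033,"ty":0,"tz":0,"roll":0}
    - {"tx":0.035,"ty":0,"tz":0,"roll":0}
    - {"tx":0.035,"ty":0,"tz":0,"roll":0}

```text
clock: 7.05
ee_pos: [0.5262, 0.1214, 0.2064]
eef_rot: [0.603, 0.37, -0.6, 0.373]
force: [-0.1, -0.6, 0.5]
grip_width: 0.503
```

Emit:
move_arm:
  targets:
    - {"tx":0,"ty":0,"tz":0,"roll":0}
    - {"tx":0,"ty":0,"tz":0,"roll":0}
    - {"tx":0,"ty":0,"tz":0,"roll":0}
    - {"tx":0,"ty":0,"tz":0,"roll":0}
    - {"tx":0,"ty":0,"tz":0,"roll":0}
  fingers: 0
  newtons: 12

```text
clock: 7.55
ee_pos: [0.5266, 0.1213, 0.2067]
eef_rot: [0.603, 0.37, -0.6, 0.373]
force: [0.5, -1.9, -0.4]
grip_width: 0.196
```

Emit:
move_arm:
  targets:
    - {"tx":0,"ty":0,"tz":0,"roll":0}
    - {"tx":0,"ty":0,"tz":0,"roll":0}
    - {"tx":0,"ty":0,"tz":0,"roll":0}

```text
clock: 7.85
ee_pos: [0.5266, 0.1213, 0.2067]
eef_rot: [0.603, 0.37, -0.6, 0.373]
force: [0.5, -0.3, 0.6]
grip_width: 0.193
```

Gripping stopped at 17.6 mm instead of 10 mm. The tips may be on the hub, so I'll regrip a little higher.

Emit:
move_arm:
  targets:
    - {"tx":0,"ty":0,"tz":0,"roll":0}
    - {"tx":-0.007,"ty":0,"tz":0,"roll":0}
    - {"tx":-0.007,"ty":0,"tz":0,"roll":0}
  fingers: 0.35

```text
clock: 8.15
ee_pos: [0.5271, 0.1215, 0.2148]
eef_rot: [0.604, 0.37, -0.599, 0.373]
force: [0.5, 1.0, 0.4]
grip_width: 0.348
```

Emit:
move_arm:
  targets:
    - {"tx":0,"ty":0,"tz":0,"roll":0}
    - {"tx":0,"ty":0,"tz":0,"roll":0}
    - {"tx":0,"ty":0,"tz":0,"roll":0}
    - {"tx":0,"ty":0,"tz":0,"roll":0}
    - {"tx":0,"ty":0,"tz":0,"roll":0}
  fingers: 0

```text
clock: 8.65
ee_pos: [0.5269, 0.1217, 0.215]
eef_rot: [0.604, 0.37, -0.599, 0.373]
force: [-1.5, 0.7, 2.2]
grip_width: 0.19
```

Emit:
move_arm:
  targets:
    - {"tx":0,"ty":-0.001,"tz":0,"roll":6}
    - {"tx":0,"ty":-0.001,"tz":0,"roll":12}
    - {"tx":0,"ty":-0.001,"tz":0,"roll":18}
    - {"tx":0,"ty":-0.001,"tz":0,"roll":24}
    - {"tx":0,"ty":-0.001,"tz":0,"roll":30}

```text
clock: 9.15
ee_pos: [0.5273, 0.1213, 0.215]
eef_rot: [0.681, 0.2, -0.674, 0.204]
force: [2.8, -2.5, -0.1]
grip_width: 0.194
```

```bash
python3 - <<'E'
from h import *
q,e=snap('scene','s6.png'); s=ctrl.read_state(); print(s['ee_pos'].round(4),s['grip_width'],s['force'],s['wrist_torque'],s['qpos'].round(2))
cv2.imwrite('pics/s6c.png',cv2.resize(q[145:285,340:520,::-1],None,fx=3.5,fy=3.5))
E
```

```text
[0.5273 0.1213 0.215 ] 0.1955032555101866 [ 2.18929046 -1.84107162 -0.16697314] [-0.44284137 -0.49098872  0.03414144] [ 0.21  0.27  1.66 -0.    1.21  1.2 ]
```

View pics/s6c.png

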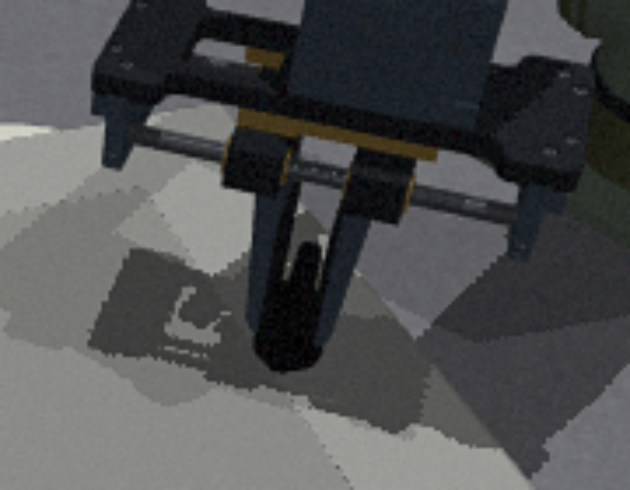

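The knob turns with the jaws: the wing is now near-vertical in the crop, from (305,245) to (290,350). I'll continue toward the stop.

Emit:
move_arm:
  targets:
    - {"tx":0,"ty":0,"tz":0,"roll":6}
    - {"tx":0,"ty":0,"tz":0,"roll":12}
    - {"tx":0,"ty":0,"tz":0,"roll":18}
    - {"tx":0,"ty":0,"tz":0,"roll":24}
    - {"tx":0,"ty":0,"tz":0,"roll":30}

```text
clock: 9.7
ee_pos: [0.5276, 0.1205, 0.215]
eef_rot: [0.711, 0.016, -0.703, 0.019]
force: [1.3, -2.9, 1.1]
grip_width: 0.189
```

Emit:
move_arm:
  targets:
    - {"tx":0,"ty":0,"tz":0,"roll":6}
    - {"tx":0,"ty":0,"tz":0,"roll":12}
    - {"tx":0,"ty":0,"tz":0,"roll":17}
    - {"tx":0,"ty":0,"tz":0,"roll":21}
    - {"tx":0,"ty":0,"tz":0,"roll":22}

```text
clock: 10.2
ee_pos: [0.5276, 0.1199, 0.215]
eef_rot: [0.701, -0.118, -0.693, -0.116]
force: [0.1, -2.0, 1.5]
grip_width: 0.193
```

```bash
python3 - <<'E'
from h import *
s=ctrl.read_state(); print(s['ee_pos'].round(4),s['grip_width'],s['force'].round(1),s['wrist_torque'].round(2),s['qpos'].round(2));y=R.from_quat(s['eef_rot']).as_matrix()[:,1];print('tool wing angle',-np.arctan2(y[1],y[0])-.313)
E
```

```text
[0.5276 0.1199 0.215 ] 0.1926280915414727 [ 0.1 -2.   1.5] [-0.36  0.11  0.07] [ 0.21  0.27  1.66 -0.01  1.21  2.11]
tool wing angle 1.5899983004483842
```

Emit:
move_arm:
  targets:
    - {"tx":0,"ty":0,"tz":0,"roll":4}
    - {"tx":0,"ty":0,"tz":0,"roll":8}
    - {"tx":0,"ty":0,"tz":0,"roll":10}
    - {"tx":0,"ty":0,"tz":0,"roll":10}

```text
clock: 10.6
ee_pos: [0.5279, 0.1195, 0.215]
eef_rot: [0.689, -0.178, -0.68, -0.175]
force: [1.7, -1.9, 1.6]
grip_width: 0.189
```

```bash
python3 - <<'E'
from h import *
s=ctrl.read_state(); print(s['ee_pos'].round(4),s['grip_width'],s['force'].round(1),s['wrist_torque'].round(2),s['qpos'].round(2));y=R.from_quat(s['eef_rot']).as_matrix()[:,1];print('tool wing angle',-np.arctan2(y[1],y[0])-.313)
E
```

```text
[0.5279 0.1195 0.215 ] 0.18891511551848672 [ 1.7 -1.9  1.6] [-0.37 -0.06  0.12] [ 0.21  0.27  1.66 -0.01  1.21  2.28]
tool wing angle 1.7623322939201793
```

Now I open slightly, lift straight up, and move back toward the robot to look. The tool yaw is about -2.075, so world -x is roughly ty +0.48, tz -0.87.

Emit:
move_arm:
  targets:
    - {"tx":0,"ty":0,"tz":0,"roll":0}
    - {"tx":0,"ty":0,"tz":0,"roll":0}
    - {"tx":0,"ty":0,"tz":0,"roll":0}
    - {"tx":0,"ty":0,"tz":0,"roll":0}
  fingers: 0.5

```text
clock: 11.0
ee_pos: [0.5278, 0.1196, 0.2149]
eef_rot: [0.689, -0.177, -0.68, -0.175]
force: [0.5, -0.2, 1.0]
grip_width: 0.488
```

Emit:
move_arm:
  targets:
    - {"tx":-0.04,"ty":0,"tz":0,"roll":0}
    - {"tx":-0.08,"ty":0,"tz":0,"roll":0}
    - {"tx":-0.09,"ty":0.02,"tz":0.035,"roll":0}
    - {"tx":-0.09,"ty":0.04,"tz":0.07,"roll":0}
    - {"tx":-0.09,"ty":0.06,"tz":0.1,"roll":0}

```text
clock: 11.5
ee_pos: [0.4087, 0.1161, 0.3039]
eef_rot: [0.689, -0.177, -0.68, -0.175]
force: [0.2, 0.1, -0.3]
grip_width: 0.5
```

```bash
python3 - <<'E'
from meas import *
for i in range(4): p,d=snap('top','t3.png')
try: meas('top',d,p,(.5248,.121))
except Exception as x: print(x)
print(ctrl.read_state()['ee_pos'])
cv2.imwrite('pics/t3c.png',cv2.resize(p[150:450,80:480,::-1],None,fx=1.6,fy=1.6))
E
```

```text
plane [-0.0005 -0.0009  0.1862] tilt 0.001 uphill yaw dir 1.095 48734
rect ((0.5995754599571228, 0.09757006168365479), (0.3840753734111786, 0.27350154519081116), 71.9584732055664)
knob [0.5245 0.121  0.2241] 386 wing dir [-0.951  0.309 -0.002] angle from +y to +x cw -1.256 len 0.0578 h 0.043
[0.41015787 0.11606004 0.30411896]
```

View pics/t3c.png

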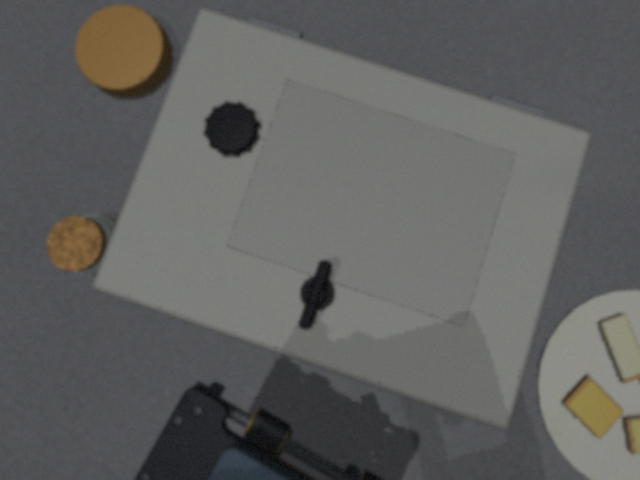

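The wing stands square to the front edge (angle 1.57 rad), the lid is flat, the vent cap is unmoved, and the gripper is clear.

```bash
python3 -c "
from h import *
s=ctrl.read_state();print(s['clock'],s['force']);print(ctrl.sign_off())"
```

```text
11.7 [0.28014308 0.21933284 0.57644116]
the job is handed in; nothing more can be done
None
```

I pressed the lid shut with closed fingers on the knob top, pinched the wing knob, turned it clockwise to its stop, let go and backed off. The job was handed in at 11.7 s; sign-off reports no verdict.

- **Lid:** the last top view and depth gave a tilt of about 0.001 rad, so it is shut. Before the turn, the knob measured about 0.15 rad with the lid already shut.
- **Knob:** the wing measured about 1.57 rad, which is its stop.
- **Vent cap:** it looked unturned in the same picture, and the arm never went near it.
- **Gripper:** it was clear of everything, with forces near zero.

**Grip width:** the jaws stopped at about 17.5 mm on the bar, not the 10 mm the description gives, even after I regripped 8 mm higher. I never found out why. To take up any slack I turned the tool about 0.19 rad past the stop angle.

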